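Lay the tall vase down on the cork rest for painting

ROBOT

A 7-joint arm with a two-finger parallel gripper is mounted at the origin on the work surface. World frame = base frame: x ahead of the robot, y to its left, z up, the work surface at z = 0. Lengths are in mm, angles in rad, forces in N, time in s.
With the tool pointing down it reaches from about 425 to 950 mm from the base axis. Payload 16.7 kg.
Tool frame: the origin (TCP) lies at the very end of the fingers, on their centre line; the grasp point (between the pads) lies 19 mm behind it; z points along the fingers, y is the direction in which the jaws open and shut (so a half turn about z gives the same grasp; the last joint's range is limited). The gripper opens to 94 mm and grips with 3 to 60 N. Pads are 16 mm wide; open, the fingers measure 119 mm over their backs; the gripper's body (75 mm by 177 mm) begins 78 mm behind the grasp point.
Start: joints at [-1.337, 0.426, 0.074, 1.606, -0.034, 1.111, -0.067], TCP at [252.126, 626.104, 205.467] pointing down, gripper open.
Joint ranges: [-2.85, 2.85], [-0.5, 2.14], [-1.23, 1.37], [0.21, 2.46], [-1.02, 4.16], [0.16, 2.05], [-2.73, 2.73]. Speed limits (rad/s): [1.89, 1.89, 2.39, 2.39, 3.01, 3.01, 3.01].

INTERFACE

Orientations are given as a unit quaternion [x, y, z, w].
In Python, from plant import robot, eyes, workorder gives the robot as it stands.
- The arm moves only by the shell command python3 -m pendant 'ROWS' [OPENING] [FORCE]. ROWS is JSON, one flat list of numbers, 6 for each row, row after row: the shift along the tool's x, y, z in m, then the turn, a rotation vector about the tool's x, y, z in rad. A call has exactly 8 rows; each row shifts and turns the commanded pose from where the row before left it, along the tool's axes as they then stand; what a row does not reach is not made up. A row lasts 1/8 s, in which the tool goes at most 62.5 mm and 10.7 degrees, less where a joint would pass 70% of its speed; a pose out of reach is approached as far as the arm can. A call with a gripper value outside its range is refused whole. OPENING is the closure, from 0 (fully open) to 1 (shut), set as the call begins (- or left out, the last holds). The fingers move at their own pace and stop on an object; FORCE is the grip in N (left out, the last holds). Time passes only in rows, so rows that do not move let the fingers close, or fill a call up. It gives the time, the measured TCP pose, the force and the opening at its end, in the units of the state.
- robot.read_state(): the state, without advancing time (a new reading comes with each control period).
- eyes.camera(name): name is "scene" or "top"; returns a dict with "img" (400x640x3 uint8, blue, green, red), "fx", "fy", "cx", "cy" (pixels), "R" (3x3) and "t" (3): a world point X has camera coordinates R X + t. Camera axes: x right, y down, z forward; pixel columns grow to the right and rows downward; lengths in mm; the calibration is good to about 2 mm. A picture is of the moment at which its call begins. There is no depth.
- workorder.job_done(): hands the job in, once; it reports no verdict.
The state is a dict: "t": time; "q": joint angles; "joint_velocities": joint speeds; "joint_efforts": joint torques, N m; "ee_pos": TCP position; "tool_rot": TCP orientation; "ft_force": force on the tool from outside, world axes, zero at the start; "ft_torque": the same for the moment, N m; "opening": opening from 0.0 (shut) to 1.0 (fully open).
Only numpy, scipy, OpenCV 4.12 (cv2) and the standard library are available. Lean on these libraries where they do the work, as an engineer would, in place of code of your own. Each camera call takes 0.05 s, during which the arm holds its last target. There are 200 camera calls.

TASK

The tall square vase has to lie on its side on the cork-faced rest so that its wall can be painted. Keep it upright and push its foot squarely up against the dark stop strip at the edge of the rest; then, with a fingertip, tip it over that stop and ease it down so that it lands gently, lying square on the cork with its mouth pointing away from the stop. The porcelain is fragile: do not lift it, do not let it drop, and leave the brush pot, the jars and the ring where they are.

Things in the scene. Friction and masses are not known exactly. Their poses are not given: they have to be found in the camera images.
- vase: tall square white porcelain vase, blue bands near the mouth, 74 x 74 mm outside, 190 tall, walls 6, floor 8 thick, open top (mouth 62 x 62 mm inside). About 0.6 kg, varies by a quarter. Loose, upright on the bench a few cm before the stop, turned up to 0.2 rad from it. Origin: centre of its underside; z up its axis to the mouth; its +x face looks at the stop
- vase_toe (a point): middle of the vase's lower edge on the side that looks at the stop (37 mm along the vase's x from its origin)
- vase_mouth (a point): centre of the vase's mouth, at rim height (190 mm along the vase's z from its origin)
- rest: painting rest fixed to the bench: flat board 250 mm long, 180 wide, 10 thick, cork top; along one 180 mm edge a 12 mm strip of dark wood, level with the cork: its outer face is the stop, 10 mm high. Origin: middle of that face, at bench height; x points from it along the board, the way the vase is to fall (board: x 0 to 250, y -90 to 90 mm), z up. The vase stands on bare bench at negative x
- brush_pot: grey pot 72 mm across, 85 mm tall, with brushes standing to 190 mm; bystander; origin at the centre of its underside
- paint_blue_jar: blue paint jar with black cap, 36 mm across, 60 mm tall; bystander; origin at the centre of its underside
- paint_white_jar: grey paint jar with white cap, 36 mm across, 60 mm tall; bystander; origin at the centre of its underside
- frame_ring: white porcelain ring lying flat, 80 mm across, 14 mm high, hole 48 mm; bystander; origin at the centre of its underside
Not all that is in view belongs to the job. Of the things that look like the vase, take the one that is farthest to the robot's left at the start.

How it is judged:
By the outcome, as a careful person would: the job done as asked, in the order asked, and still so for the second after the job is handed in, with the robot touching nothing.
It also fails if it takes over 67 s, if anything falls off the work surface, if the arm or the gripper's body presses on something with over 40 N, if the wrist force passes 120 N, or if a joint passes its speed limit or range.

## Working session

There is one attempt and no reset: what is moved stays moved. The work goes in short steps, Python scripts to look and compute and a shell command to move; the robot and the scene stay as the last step left them, time stands still between calls to the robot, and variables do not carry over. Pictures are saved under pics/ and viewed, about 8 in all and at most 12, crops included, and the job is handed in when it is done.

```bash
ls; mkdir -p pics; python3 - <<'E'
from plant import robot, eyes
import cv2,json
s=robot.read_state();print(s)
for n in("scene","top"):
    c=eyes.camera(n);cv2.imwrite(f"pics/{n}0.png",c["img"])
    print(n,c["fx"],c["fy"],c["cx"],c["cy"],c["R"],c["t"])
E
```

```text
pics
{'t': 0.0, 'q': array([-1.33749628,  0.426719  ,  0.07389848,  1.60658696, -0.03407721,
        1.11076733, -0.06711586]), 'joint_velocities': array([ 0.00058822,  0.00023142, -0.00020737,  0.00141204, -0.00036285,
       -0.00012064,  0.00050877]), 'joint_efforts': array([ 7.06577466e-04, -9.35807562e+01,  3.66711862e+00, -4.54202092e+01,
       -4.88013925e-02,  1.98860391e-02,  1.07349035e-04]), 'ee_pos': array([252.03320533, 625.7354223 , 204.79455537]), 'tool_rot': array([ 1.90272826e-01,  9.81731063e-01, -6.08059513e-04, -5.19963936e-05]), 'ft_force': array([-0.11401283,  0.16953171,  0.60492322]), 'ft_torque': array([-0.0154356 ,  0.00629442, -0.01795346]), 'opening': 1.0015617555784226}
scene 460.29025692632285 460.29025692632285 314.54224119380365 204.00192356100092 [[ 0.17552715  0.98439649 -0.01240005]
 [ 0.80766577 -0.15119354 -0.56992676]
 [-0.56290871  0.09002253 -0.82160193]] [ -90.18632605 -422.27673302 1330.92790129]
top 365.5998212053337 365.5998212053337 322.2899965867764 197.67076308841638 [[ 2.49699327e-02 -9.99686870e-01  1.63224084e-03]
 [-9.98490813e-01 -2.50198810e-02 -4.88886592e-02]
 [ 4.89141892e-02 -4.09030950e-04 -9.98802901e-01]] [-42.88993611 596.73695432 903.97426699]
```

View pics/scene0.png

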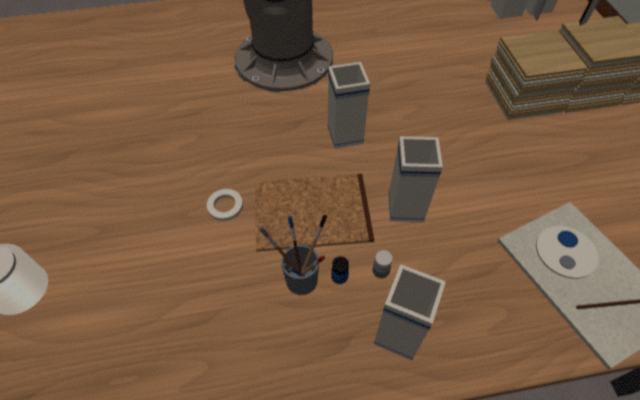

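View pics/top0.png

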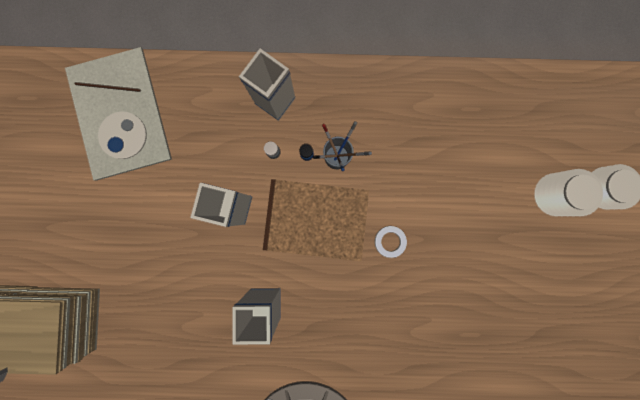

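Scene: the three vase lookalikes are at about (412,180), (347,105) and (410,310). In the top view they are at (215,205), (257,318) and (266,85). The rest has its dark stop at top (268,215). Since +y is to the left in the top view, the farthest-left candidate is top (215,205). I'll check it in one close crop.

```bash
python3 - <<'E'
import cv2,numpy as np
a=cv2.imread("pics/top0.png")[165:275,180:380]; b=cv2.imread("pics/scene0.png")[125:260,240:450]
a=cv2.resize(a,None,fx=4,fy=4,interpolation=cv2.INTER_CUBIC);cv2.imwrite("pics/a.png",a)
b=cv2.resize(b,None,fx=3.8,fy=3.8,interpolation=cv2.INTER_CUBIC);cv2.imwrite("pics/b.png",b)
E
```

```text
(no output)
```

View pics/a.png

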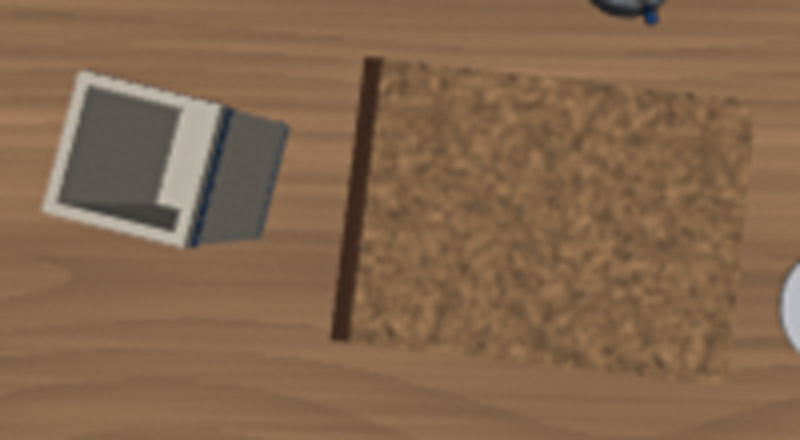

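View pics/b.png

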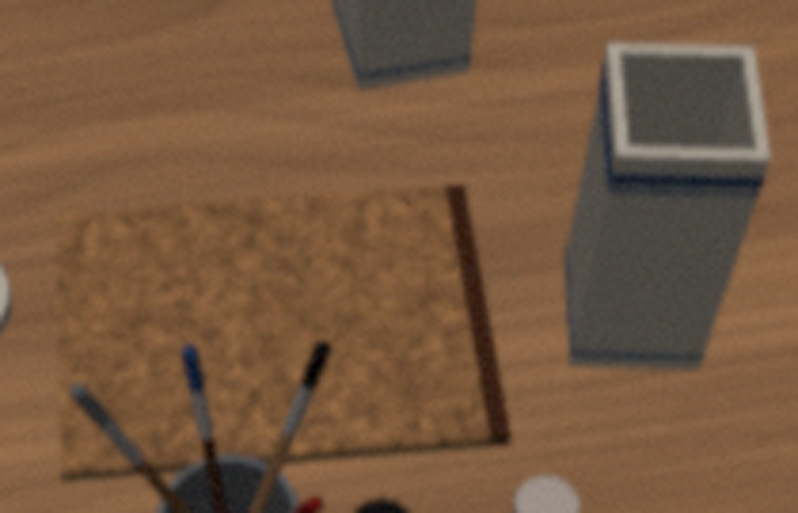

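```bash
cat > h.py <<'E'
import numpy as np
from scipy.optimize import least_squares
C={"scene":(460.29025692632285,314.54224119380365,204.00192356100092,np.array([[0.17552715,0.98439649,-0.01240005],[0.80766577,-0.15119354,-0.56992676],[-0.56290871,0.09002253,-0.82160193]]),np.array([-90.18632605,-422.27673302,1330.92790129])),
"top":(365.5998212053337,322.2899965867764,197.67076308841638,np.array([[2.49699327e-02,-9.99686870e-01,1.63224084e-03],[-9.98490813e-01,-2.50198810e-02,-4.88886592e-02],[4.89141892e-02,-4.09030950e-04,-9.98802901e-01]]),np.array([-42.88993611,596.73695432,903.97426699]))}
def proj(n,X):
    f,cx,cy,R,t=C[n];p=np.atleast_2d(X)@R.T+t
    return p[:,:2]/p[:,2:]*f+[cx,cy]
def un(pts,o,s): return (np.array(pts,float)+.5)/s-.5+np.array(o)
def W(p,L):
    c,s=np.cos(p[2]),np.sin(p[2]);L=np.array(L,float)
    return np.c_[p[0]+c*L[:,0]-s*L[:,1],p[1]+s*L[:,0]+c*L[:,1],L[:,2]]
def fit(obs,p0):
    f=lambda p:np.concatenate([(proj(n,W(p,L))-uv).ravel() for n,L,uv in obs])
    r=least_squares(f,p0,x_scale=[10,10,.1],loss="soft_l1");return r.x,np.abs(f(r.x)).reshape(-1,2).max(1)
E
python3 - <<'E'
from h import *
np.set_printoptions(precision=3,suppress=True)
ta=lambda p:un(p,(180,165),4); sb=lambda p:un(p,(240,125),3.8)
h=37
v=[("top",[(-h,h,190),(h,h,190),(h,-h,190),(-h,-h,190),(h,h,0),(h,-h,0)],ta([(80,70),(228,104),(190,248),(42,212),(289,124),(262,238)])),
("scene",[(h,-h,190),(-h,-h,190),(-h,h,190),(h,h,190),(h,h,0),(-h,h,0)],sb([(608,43),(754,46),(769,160),(614,160),(572,363),(700,366)]))]
r=[("top",[(0,90,10),(0,-90,10),(250,90,10),(250,-90,10)],ta([(364,57),(332,340),(752,100),(722,380)])),
("scene",[(0,-90,10),(0,90,10),(250,90,10),(250,-90,10)],sb([(465,186),(509,441),(63,471),(63,215)]))]
for o in(v,r):
    p,e=fit(o,[500,200,-1.57]);print(p,e)
    for x in o: print(fit([x],p)[0])
    if o is v: pv=p
c,s=np.cos(p[2]),np.sin(p[2]);d=pv[:2]-p[:2];print("vase in rest",c*d[0]+s*d[1],-s*d[0]+c*d[1],pv[2]-p[2])
E
```

```text
[569.862 195.042  -1.782] [0.477 2.217 1.699 0.207 0.315 0.067 0.734 0.766 0.09  0.676 1.239 1.22 ]
[570.253 193.674  -1.782]
[568.757 196.326  -1.79 ]
[554.013 113.506  -1.663] [0.58  1.369 0.659 1.415 0.23  0.878 0.959 1.436]
[553.194 112.992  -1.653]
[554.932 113.888  -1.673]
vase in rest -82.6482050894273 8.278440070710069 -0.11919168627865462
```

```bash
python3 - <<'E'
from h import *
import itertools
np.set_printoptions(precision=0,suppress=True)
p=[554,113.5,-1.663];c,s=np.cos(p[2]),np.sin(p[2])
def rest(X):
    d=np.array(X[:2])-p[:2];return np.array([c*d[0]+s*d[1],-s*d[0]+c*d[1],X[2]])
def tri(a,b):
    f=lambda X:np.r_[proj("scene",X)[0]-a,proj("top",X)[0]-b]
    r=least_squares(f,[600,0,100]);return rest(r.x),np.abs(r.fun).max()
for a,b in itertools.product([(264,229),(291,219),(323,217)],[(370,153),(355,124),(324,125)]): print(a,b,tri(a,b))
def gnd(n,uv,z):
    f=lambda X:proj(n,[X[0],X[1],z])[0]-uv
    r=least_squares(f,[600,0]);return rest([*r.x,z])
print("ring",gnd("scene",(225,204),7),gnd("top",(391,242),7))
print("pot bottom",tri((301,285),(330,160)),"blue",gnd("scene",(341,263),60),gnd("top",(306,152),60),"white",gnd("scene",(384,258),60),gnd("top",(272,150),60))
print("pot rim",gnd("scene",(300,261),85),gnd("top",(338,152),85))
print("othervase near",gnd("top",(252,331),190),gnd("top",(266,72),190))
E
```

```text
(264, 229) (370, 153) (array([219., 151., 186.]), np.float64(2.3887809447114137))
(264, 229) (355, 124) (array([200., 191., 247.]), np.float64(8.650957479115675))
(264, 229) (324, 125) (array([177., 184., 235.]), np.float64(26.827357387876248))
(291, 219) (370, 153) (array([191., 148., 207.]), np.float64(15.570855411477055))
(291, 219) (355, 124) (array([173., 187., 265.]), np.float64(4.587230196794053))
(291, 219) (324, 125) (array([150., 180., 253.]), np.float64(13.425072161739365))
(323, 217) (370, 153) (array([159., 149., 207.]), np.float64(31.149600928016866))
(323, 217) (355, 124) (array([144., 188., 265.]), np.float64(20.13450405837972))
(323, 217) (324, 125) (array([121., 181., 254.]), np.float64(2.154285577820815))
ring [318. -34.   7.] [322. -34.   7.]
pot bottom (array([155., 160., -31.]), np.float64(3.7253997707796884)) blue [ 81. 163.  60.] [ 85. 159.  60.] white [ -3. 160.  60.] [  4. 154.  60.]
pot rim [159. 165.  85.] [161. 163.  85.]
othervase near [  29. -233.  190.] [ -8. 293. 190.]
```

```bash
cat >> h.py <<'E'
from scipy.spatial.transform import Rotation as Rn
P=[554.,113.5,-1.663]
def tgt(x,y,z,th):
    "rest-frame TCP mm, tilt th deg (+: body toward +x of rest)"
    w=W(P,[(x,y,z)])[0]; c,s=np.cos(P[2]),np.sin(P[2]);F=np.array([c,s,0]);U=np.array([0,0,1.])
    t=np.radians(th);zt=-np.sin(t)*F-np.cos(t)*U;xt=-np.cos(t)*F+np.sin(t)*U
    return w,Rn.from_matrix(np.c_[xt,np.cross(zt,xt),zt])
def where(s):
    X=np.array(s["ee_pos"]);R=Rn.from_quat(s["tool_rot"]);c,s_=np.cos(P[2]),np.sin(P[2]);d=X[:2]-P[:2]
    z=R.as_matrix()[:,2];F=np.array([c,s_,0]);y=R.as_matrix()[:,1]
    return np.array([c*d[0]+s_*d[1],-s_*d[0]+c*d[1],X[2],np.degrees(np.arctan2(-z@F,-z[2])),np.degrees(y@F),np.degrees(y[2])])
def rows(T0,T1,N):
    "equal rows whose product takes T0 to T1"
    t=T0[1].inv().apply(T1[0]-T0[0])/1000;r=(T0[1].inv()*T1[1]).as_rotvec()/N
    S=sum(Rn.from_rotvec(r*k).as_matrix() for k in range(N));d=np.linalg.solve(S,t)
    path=[T0]
    for k in range(N): path.append((path[-1][0]+1000*path[-1][1].apply(d),path[-1][1]*Rn.from_rotvec(r)))
    return np.r_[d,r],path
def show(*tg):
    "tg: (x,y,z,th,N)..."
    from plant import robot
    np.set_printoptions(precision=4,suppress=True)
    s=robot.read_state();print("t",s["t"],"rest",where(s).round(1),"F",s["ft_force"].round(1),"q",s["q"].round(2),s["opening"])
    T=(np.array(s["ee_pos"]),Rn.from_quat(s["tool_rot"]))
    for g in tg:
        T1=tgt(*g[:4]);r,pa=rows(T,T1,g[4]);print(g,r,"mid",pa[g[4]//2][0].round(0),"minz",min(q[0][2] for q in pa).round());T=T1
E
python3 -c "
from h import *
show((123,5,215,0,16),(123,5,140,55,8),(123,5,45,55,4))"
```

```text
t 0.1 rest [-482.3 -347.9  204.8   -0.1  -54.9   -0.1] F [-0.  -0.2 -0.2] q [-1.34  0.43  0.07  1.61 -0.03  1.11 -0.07] 0.9960518259261452
(123, 5, 215, 0, 16) [-0.0464 -0.0071 -0.0006 -0.0001  0.      0.08  ] mid [505. 357. 210.] minz 205.0
(123, 5, 140, 55, 8) [-0.004   0.      0.0089  0.      0.12    0.    ] mid [547. -19. 178.] minz 140.0
(123, 5, 45, 55, 4) [-0.0195  0.      0.0136  0.      0.      0.    ] mid [548.  -9.  92.] minz 45.0
```

```bash
python3 -m pendant '[-0.046,-0.007,-0.008,0,0,0.08,-0.046,-0.007,-0.008,0,0,0.08,-0.046,-0.007,-0.008,0,0,0.08,-0.046,-0.007,-0.008,0,0,0.08,-0.046,-0.007,0,0,0,0.08,-0.046,-0.007,0,0,0,0.08,-0.046,-0.007,0,0,0,0.08,-0.046,-0.007,0,0,0,0.08]' 0.73
python3 -m pendant '[-0.046,-0.007,0,0,0,0.08,-0.046,-0.007,0,0,0,0.08,-0.046,-0.007,0,0,0,0.08,-0.046,-0.007,0,0,0,0.08,-0.046,-0.007,0,0,0,0.08,-0.046,-0.007,0,0,0,0.08,-0.046,-0.007,0,0,0,0.08,-0.046,-0.007,0,0,0,0.08]'
python3 -c "
from h import *
show((123,5,150,55,8),(123,5,45,55,4))"
```

```text
t: 1.1
ee_pos: [504.1, 358.6, 237.1]
tool_rot: [0.491, 0.871, -0.0, -0.0]
ft_force: [0.1, 0.1, -0.5]
opening: 0.273
t: 2.1
ee_pos: [545.8, -5.0, 237.3]
tool_rot: [0.74, 0.673, -0.0, -0.0]
ft_force: [0.8, 0.6, -0.1]
opening: 0.273
t 2.1 rest [118.8   2.7 237.3  -0.    0.1  -0. ] F [ 0.8  0.6 -0.1] q [-0.62  0.2   0.6   1.89 -0.13  1.09 -0.07] 0.27275926775520853
(123, 5, 150, 55, 8) [-0.0051  0.0003  0.0101  0.0001  0.12   -0.0003] mid [546. -18. 194.] minz 150.0
(123, 5, 45, 55, 4) [-0.0215  0.      0.0151  0.      0.      0.    ] mid [548.  -9.  97.] minz 45.0
```

```bash
python3 -m pendant '[-0.005,0,0.01,0,0.12,0,-0.005,0,0.01,0,0.12,0,-0.005,0,0.01,0,0.12,0,-0.005,0,0.01,0,0.12,0,-0.005,0,0.01,0,0.12,0,-0.005,0,0.01,0,0.12,0,-0.005,0,0.01,0,0.12,0,-0.005,0,0.01,0,0.12,0]'
python3 -m pendant '[-0.012,0,0.0085,0,0,0,-0.012,0,0.0085,0,0,0,-0.012,0,0.0085,0,0,0,-0.012,0,0.0085,0,0,0,-0.012,0,0.0085,0,0,0,-0.012,0,0.0085,0,0,0,0,0,0,0,0,0,0,0,0,0,0,0]'
python3 -c "
from h import *
show((123,5,240,0,8),(-165,10,240,-35,8),(-165,10,22,-35,8))"
```

```text
t: 3.1
ee_pos: [545.0, -8.1, 151.0]
tool_rot: [0.66, 0.601, 0.331, -0.305]
ft_force: [-0.5, -0.6, -1.5]
opening: 0.269
t: 4.1
ee_pos: [545.1, -10.5, 64.4]
tool_rot: [0.661, 0.602, 0.331, -0.303]
ft_force: [0.2, 0.5, -0.1]
opening: 0.271
t 4.1 rest [124.3   2.5  64.4  53.3  -0.   -0.1] F [ 0.2  0.5 -0.1] q [ 0.35  0.69  0.1   1.94 -1.01  1.21  1.07] 0.27105619694430805
(123, 5, 240, 0, 8) [ 0.0115  0.0003 -0.0196 -0.0003 -0.1163 -0.    ] mid [545. -31. 152.] minz 64.0
(-165, 10, 240, -35, 8) [ 0.0353  0.0006 -0.0097  0.     -0.0764  0.    ] mid [563. 134. 262.] minz 240.0
(-165, 10, 22, -35, 8) [ 0.0156 -0.      0.0223  0.      0.      0.    ] mid [579. 277. 131.] minz 22.0
```

```bash
python3 -m pendant '[-0.007,0,0.005,0,0,0,-0.007,0,0.005,0,0,0,-0.007,0,0.005,0,0,0,-0.007,0,0.005,0,0,0,0,0,0,0,0,0,0,0,0,0,0,0,0,0,0,0,0,0,0,0,0,0,0,0]'
python3 -c "
from h import *
show((123,5,240,0,8),(-165,10,240,-35,8),(-165,10,22,-35,8))"
```

```text
t: 5.1
ee_pos: [544.9, -11.0, 30.0]
tool_rot: [0.66, 0.602, 0.331, -0.303]
ft_force: [0.1, 0.2, -0.4]
opening: 0.269
t 5.1 rest [124.8   2.4  30.   53.3  -0.1  -0.1] F [ 0.1  0.2 -0.4] q [ 0.38  0.75  0.05  1.93 -1.01  1.16  1.11] 0.26929460169118014
(123, 5, 240, 0, 8) [ 0.0138  0.0003 -0.0234 -0.0003 -0.1163  0.    ] mid [544. -35. 135.] minz 30.0
(-165, 10, 240, -35, 8) [ 0.0353  0.0006 -0.0097  0.     -0.0764  0.    ] mid [563. 134. 262.] minz 240.0
(-165, 10, 22, -35, 8) [ 0.0156 -0.      0.0223  0.      0.      0.    ] mid [579. 277. 131.] minz 22.0
```

```bash
python3 -m pendant '[0.014,0,-0.0235,0,-0.116,0,0.014,0,-0.0235,0,-0.116,0,0.014,0,-0.0235,0,-0.116,0,0.014,0,-0.0235,0,-0.116,0,0.014,0,-0.0235,0,-0.116,0,0.014,0,-0.0235,0,-0.116,0,0.014,0,-0.0235,0,-0.116,0,0.014,0,-0.0235,0,-0.116,0]'
python3 -m pendant '[0.035,0.0005,-0.0097,0,-0.0764,0,0.035,0.0005,-0.0097,0,-0.0764,0,0.035,0.0005,-0.0097,0,-0.0764,0,0.035,0.0005,-0.0097,0,-0.0764,0,0.035,0.0005,-0.0097,0,-0.0764,0,0.035,0.0005,-0.0097,0,-0.0764,0,0.035,0.0005,-0.0097,0,-0.0764,0,0.035,0.0005,-0.0097,0,-0.0764,0]' 0.6
python3 -c "
from h import *
show((-165,10,22,-35,8),)"
```

```text
t: 6.1
ee_pos: [545.8, -8.2, 242.7]
tool_rot: [0.739, 0.674, -0.001, 0.0]
ft_force: [0.1, 0.6, -1.5]
opening: 0.269
t: 7.1
ee_pos: [575.5, 277.6, 242.7]
tool_rot: [0.704, 0.643, -0.223, 0.202]
ft_force: [0.1, 0.9, -0.3]
opening: 0.398
t 7.1 rest [-165.4    6.3  242.7  -35.    -0.1   -0.1] F [ 0.1  0.9 -0.3] q [-0.89  0.61  0.2   1.39  0.3   1.6  -0.86] 0.39804832625318376
(-165, 10, 22, -35, 8) [ 0.0158  0.0005  0.0226 -0.0001 -0.      0.0003] mid [577. 277. 132.] minz 22.0
```

```bash
python3 -m pendant '[0.0158,0.0005,0.0226,0,0,0,0.0158,0.0005,0.0226,0,0,0,0.0158,0.0005,0.0226,0,0,0,0.0158,0.0005,0.0226,0,0,0,0.0158,0.0005,0.0226,0,0,0,0.0158,0.0005,0.0226,0,0,0,0.0158,0.0005,0.0226,0,0,0,0.0158,0.0005,0.0226,0,0,0]'
python3 - <<'E'
from h import *
from plant import eyes
import cv2
show((-135,10,22,-35,8),(-83,10,22,-35,8))
i=eyes.camera("scene")["img"][110:280,300:500];cv2.imwrite("pics/p1.png",cv2.resize(i,None,fx=3.5,fy=3.5,interpolation=cv2.INTER_CUBIC))
E
```

```text
t: 8.1
ee_pos: [579.0, 276.3, 20.5]
tool_rot: [0.704, 0.644, -0.222, 0.201]
ft_force: [0.5, -0.2, 0.5]
opening: 0.401
t 8.1 rest [-164.4    9.9   20.5  -34.9   -0.1   -0.2] F [ 0.5 -0.2  0.5] q [-0.87  0.84  0.17  1.51  0.29  1.28 -0.97] 0.40126548466380146
(-135, 10, 22, -35, 8) [-0.0031  0.      0.002  -0.0002 -0.0003  0.0003] mid [578. 262.  21.] minz 21.0
(-83, 10, 22, -35, 8) [-0.0053 -0.      0.0037  0.      0.      0.    ] mid [574. 221.  22.] minz 22.0
```

View pics/p1.png

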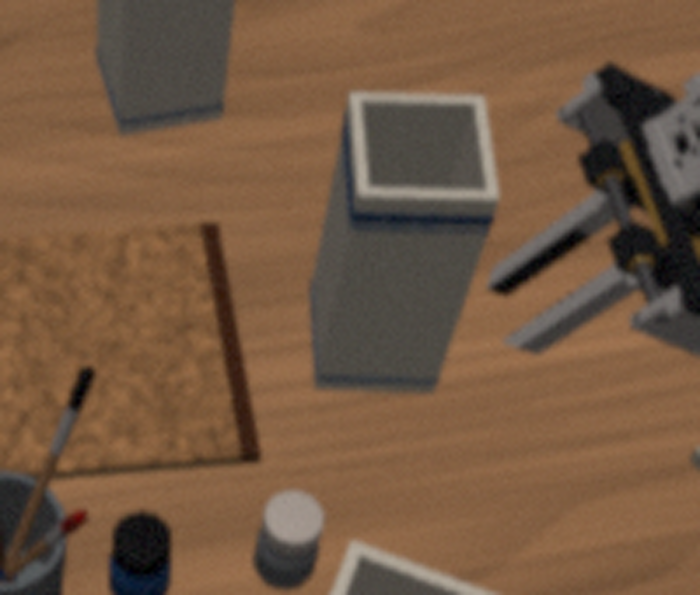

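```bash
python3 -m pendant '[-0.0037,0,0.0026,0,0,0,-0.0037,0,0.0026,0,0,0,-0.0037,0,0.0026,0,0,0,-0.0037,0,0.0026,0,0,0,-0.0037,0,0.0026,0,0,0,-0.0037,0,0.0026,0,0,0,-0.0037,0,0.0026,0,0,0,-0.0037,0,0.0026,0,0,0]'
python3 -m pendant '[-0.0032,0,0.0022,0,0,0,-0.0032,0,0.0022,0,0,0,-0.0032,0,0.0022,0,0,0,-0.0032,0,0.0022,0,0,0,-0.0032,0,0.0022,0,0,0,-0.0032,0,0.0022,0,0,0,-0.0032,0,0.0022,0,0,0,-0.0032,0,0.0022,0,0,0]'
python3 - <<'E'
from h import *
show((-83,10,22,-35,8))
E
```

```text
t: 9.15
ee_pos: [575.7, 240.3, 21.7]
tool_rot: [0.704, 0.644, -0.222, 0.201]
ft_force: [-0.8, 6.0, 0.7]
opening: 0.401
t: 10.15
ee_pos: [572.9, 209.4, 21.9]
tool_rot: [0.704, 0.644, -0.222, 0.201]
ft_force: [-0.2, 4.3, -2.0]
opening: 0.398
t 10.15 rest [-97.3  10.   21.9 -34.9  -0.1  -0.2] F [-0.2  4.3 -2. ] q [-0.83  0.78  0.19  1.63  0.32  1.2  -0.94] 0.3979883552897924
(-83, 10, 22, -35, 8) [-0.0015  0.      0.001  -0.0002 -0.0003  0.0003] mid [572. 202.  22.] minz 22.0
```

```bash
python3 -m pendant '[-0.0016,0,0.0011,0,0,0,-0.0016,0,0.0011,0,0,0,-0.0016,0,0.0011,0,0,0,-0.0016,0,0.0011,0,0,0,-0.0016,0,0.0011,0,0,0,-0.0008,0,0.0006,0,0,0,-0.0008,0,0.0006,0,0,0,-0.0008,0,0.0006,0,0,0]'
python3 - <<'E'
from h import *
show((-83,10,22,-35,8))
E
```

```text
t: 11.15
ee_pos: [571.8, 196.6, 21.9]
tool_rot: [0.704, 0.644, -0.222, 0.201]
ft_force: [0.7, 4.2, -1.9]
opening: 0.402
t 11.15 rest [-84.4  10.   21.9 -34.9  -0.1  -0.2] F [ 0.7  4.2 -1.9] q [-0.82  0.77  0.19  1.65  0.33  1.18 -0.94] 0.40220456339469685
(-83, 10, 22, -35, 8) [-0.0002 -0.      0.0001 -0.0002 -0.0003  0.0003] mid [572. 196.  22.] minz 22.0
```

Still sliding at 4 N. I'll creep on at 0.7 mm per row until the force rises.

```bash
python3 -m pendant '[-0.0006,0,0.0004,0,0,0,-0.0006,0,0.0004,0,0,0,-0.0006,0,0.0004,0,0,0,-0.0006,0,0.0004,0,0,0,-0.0006,0,0.0004,0,0,0,-0.0006,0,0.0004,0,0,0,-0.0006,0,0.0004,0,0,0,0,0,0,0,0,0]'
python3 - <<'E'
from h import *
show((-83,10,22,-35,8))
E
```

```text
t: 12.15
ee_pos: [571.3, 191.6, 22.0]
tool_rot: [0.704, 0.644, -0.222, 0.201]
ft_force: [-0.1, 3.5, -2.5]
opening: 0.399
t 12.15 rest [-79.4  10.   22.  -34.9  -0.1  -0.2] F [-0.1  3.5 -2.5] q [-0.82  0.77  0.19  1.66  0.33  1.17 -0.94] 0.3988318512011215
(-83, 10, 22, -35, 8) [ 0.0004 -0.     -0.0003 -0.0002 -0.0003  0.0003] mid [571. 193.  22.] minz 22.0
```

```bash
python3 -m pendant '[-0.0005,0,0.0003,0,0,0,-0.0005,0,0.0003,0,0,0,-0.0005,0,0.0003,0,0,0,-0.0005,0,0.0003,0,0,0,0,0,0,0,0,0,0,0,0,0,0,0,0,0,0,0,0,0,0,0,0,0,0,0]'
python3 - <<'E'
from h import *
from plant import eyes
import cv2
show((-83,10,22,-35,8))
i=eyes.camera("scene")["img"][130:250,330:480];a=cv2.resize(i,None,fx=4,fy=4,interpolation=cv2.INTER_CUBIC)
cv2.imwrite("pics/p2.png",a)
E
```

```text
t: 13.15
ee_pos: [571.3, 191.0, 22.1]
tool_rot: [0.704, 0.644, -0.221, 0.201]
ft_force: [0.5, 9.8, -0.9]
opening: 0.397
t 13.15 rest [-78.8  10.1  22.1 -34.7  -0.1  -0.1] F [ 0.5  9.8 -0.9] q [-0.82  0.76  0.19  1.67  0.33  1.17 -0.94] 0.3967650356167865
(-83, 10, 22, -35, 8) [ 0.0004 -0.     -0.0003 -0.0001 -0.0006  0.0004] mid [571. 193.  22.] minz 22.0
```

View pics/p2.png

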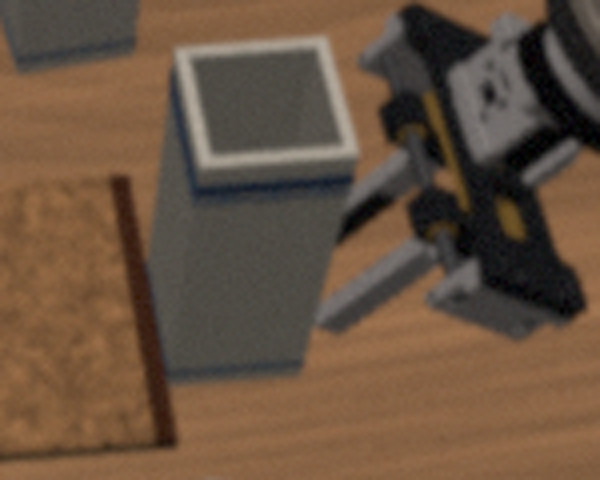

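The push force rose to about 10 N once the fingers stalled, and the foot edge at (165,380) touches the dark strip. I'll back off and rise, then measure yaw and lateral position from both cameras before entering the mouth.

```bash
python3 -m pendant '[0.0041,0,-0.0029,0,0,0,0.0041,0,-0.0029,0,0,0,0.0082,0,-0.0057,0,0,0,0.0082,0,-0.0057,0,0,0,0.0164,0,-0.0115,0,0,0,0.0164,0,-0.0115,0,0,0,-0.0143,0,-0.0205,0,0,0,-0.0143,0,-0.0205,0,0,0]'
python3 -m pendant '[-0.0143,0,-0.0205,0,0,0,-0.0143,0,-0.0205,0,0,0,-0.0143,0,-0.0205,0,0,0,-0.0143,0,-0.0205,0,0,0,-0.0143,0,-0.0205,0,0,0,-0.0143,0,-0.0205,0,0,0,-0.0143,0,-0.0205,0,0,0,-0.0143,0,-0.0205,0,0,0]' 0.73
python3 - <<'E'
from h import *
from plant import eyes
import cv2
show((-81,10,228,-37,8))
a=cv2.resize(eyes.camera("scene")["img"][130:230,330:450],None,fx=5,fy=5,interpolation=cv2.INTER_CUBIC)
b=cv2.resize(eyes.camera("top")["img"][170:260,190:310],None,fx=5,fy=5,interpolation=cv2.INTER_CUBIC)
cv2.imwrite("pics/p3.png",np.r_[a[:,:600],b][:,:600])
E
```

```text
t: 14.2
ee_pos: [577.8, 258.7, 74.3]
tool_rot: [0.704, 0.643, -0.222, 0.201]
ft_force: [0.7, -0.6, 0.7]
opening: 0.4
t: 15.2
ee_pos: [577.9, 258.6, 274.1]
tool_rot: [0.704, 0.643, -0.222, 0.201]
ft_force: [0.8, -0.4, 0.4]
opening: 0.268
t 15.2 rest [-146.7   10.5  274.1  -34.9   -0.1   -0.2] F [ 0.8 -0.4  0.4] q [-0.88  0.57  0.21  1.39  0.31  1.63 -0.82] 0.2679806332247678
(-81, 10, 228, -37, 8) [-0.0033 -0.0001  0.0095 -0.0002 -0.0046  0.0003] mid [575. 226. 251.] minz 228.0
```

View pics/p3.png

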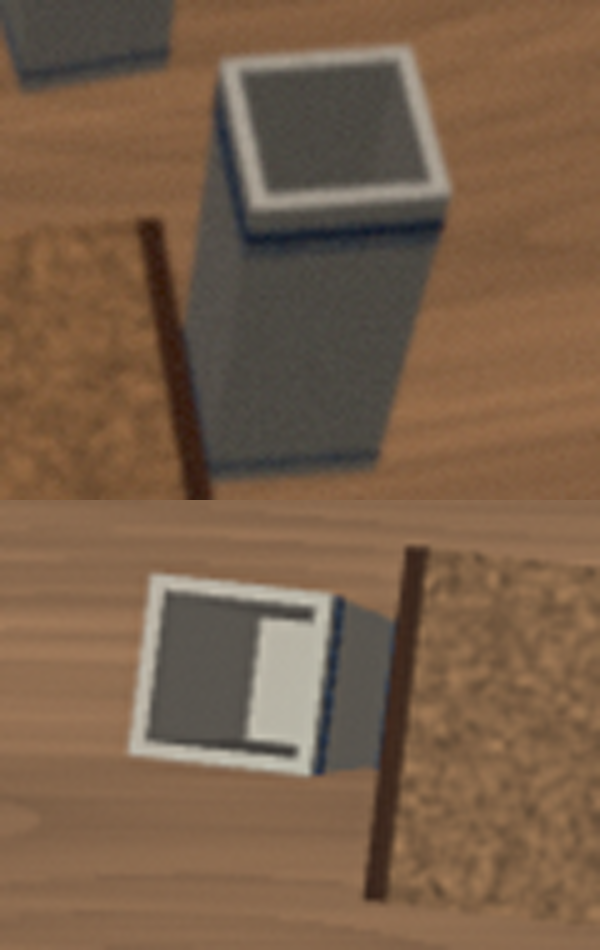

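```bash
python3 - <<'E'
from h import *
np.set_printoptions(precision=3,suppress=True)
ta=lambda p:un(p,(190,170),5); sb=lambda p:un(p,(330,130),5);h=37
v=[("top",[(-h,h,190),(h,h,190),(h,-h,190),(-h,-h,190)],ta([(150,75),(338,97),(314,276),(129,253)])),
("scene",[(h,-h,190),(-h,-h,190),(-h,h,190),(h,h,190),(-h,h,0)],sb([(220,60),(410,46),(449,195),(250,212),(377,468)]))]
p,e=fit(v,[560,150,-1.66])
for q in [p]+[fit([x],p)[0] for x in v]:
    c,s=np.cos(P[2]),np.sin(P[2]);d=q[:2]-P[:2];print("vase in rest",c*d[0]+s*d[1],-s*d[0]+c*d[1],q[2]-P[2])
print(e)
show((-81,10,228,-37,8),(-15,10,139,-37,8))
E
```

```text
vase in rest -35.602195549426675 13.096567895817925 0.003492796861210623
vase in rest -34.380516066243594 13.45386953095125 -0.0006439893066085833
vase in rest -36.33643302034092 12.578763545232116 0.002487193316550451
[0.182 1.315 0.985 0.588 0.444 0.5   0.135 0.201 0.816]
t 15.3 rest [-147.3   11.3  275.8  -34.7   -0.     0. ] F [ 0.4 -0.3 -0.4] q [-0.88  0.57  0.21  1.39  0.31  1.63 -0.82] 0.2741526113948605
(-81, 10, 228, -37, 8) [-0.0032 -0.0002  0.0097  0.0001 -0.005   0.0001] mid [575. 226. 252.] minz 228.0
(-15, 10, 139, -37, 8) [0.0001 0.     0.0138 0.     0.     0.    ] mid [568. 160. 184.] minz 139.0
```

The vase stands square (0.003 rad off), with its front at x≈+1.4 mm in my rest frame and y≈13. Next I enter the mouth at a tilt.

```bash
python3 -m pendant '[-0.0033,0.0003,0.0095,0,-0.005,0,-0.0033,0.0003,0.0095,0,-0.005,0,-0.0033,0.0003,0.0095,0,-0.005,0,-0.0033,0.0003,0.0095,0,-0.005,0,-0.0033,0.0003,0.0095,0,-0.005,0,-0.0033,0.0003,0.0095,0,-0.005,0,-0.0033,0.0003,0.0095,0,-0.005,0,-0.0033,0.0003,0.0095,0,-0.005,0]'
python3 - <<'E'
from h import *
show((-15,13,139,-37,8))
E
```

```text
t: 16.3
ee_pos: [574.4, 192.5, 225.8]
tool_rot: [0.7, 0.639, -0.236, 0.214]
ft_force: [-0.4, 0.9, -0.1]
opening: 0.268
t 16.3 rest [-80.5  13.  225.8 -37.2  -0.1  -0.2] F [-0.4  0.9 -0.1] q [-0.84  0.56  0.22  1.54  0.35  1.51 -0.82] 0.26797651885967544
(-15, 13, 139, -37, 8) [ 0.      0.      0.0136 -0.0002  0.0004  0.0003] mid [571. 160. 182.] minz 139.0
```

```bash
python3 -m pendant '[0,0,0.009,0,0,0,0,0,0.009,0,0,0,0,0,0.009,0,0,0,0,0,0.009,0,0,0,0,0,0.009,0,0,0,0,0,0.009,0,0,0,0,0,0.009,0,0,0,0,0,0.009,0,0,0]'
python3 -m pendant '[0,0,0.0047,0,0,0,0,0,0.0047,0,0,0,0,0,0.0047,0,0,0,0,0,0.0047,0,0,0,0,0,0.0047,0,0,0,0,0,0.0047,0,0,0,0,0,0.0047,0,0,0,0,0,0.0047,0,0,0]'
python3 - <<'E'
from h import *
from plant import eyes
import cv2
show((-15,13,139,-37,8))
i=eyes.camera("scene")["img"][110:240,330:480];a=cv2.resize(i,None,fx=4,fy=4,interpolation=cv2.INTER_CUBIC)
cv2.imwrite("pics/p4.png",a)
E
```

```text
t: 17.3
ee_pos: [570.2, 149.4, 168.3]
tool_rot: [0.7, 0.639, -0.236, 0.214]
ft_force: [-1.1, -0.3, 0.5]
opening: 0.275
t: 18.3
ee_pos: [568.1, 126.9, 138.6]
tool_rot: [0.7, 0.639, -0.236, 0.214]
ft_force: [-0.3, 0.4, 0.5]
opening: 0.269
t 18.3 rest [-14.7  12.8 138.6 -37.2  -0.1  -0.2] F [-0.3  0.4  0.5] q [-0.79  0.59  0.23  1.7   0.38  1.31 -0.85] 0.2693910813307653
(-15, 13, 139, -37, 8) [ 0.      0.     -0.0001 -0.0002  0.0004  0.0003] mid [568. 127. 139.] minz 139.0
```

View pics/p4.png

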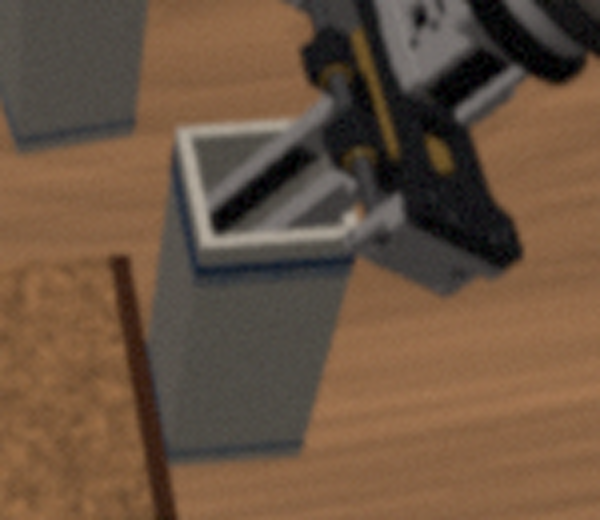

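The fingers are in the mouth without contact: tips at (225,210), and the body clears the rear rim. Now I compute the arc about the stop's top edge.

```bash
cat >> h.py <<'E'
PV=np.array([1.4,10.])
def arc(x,z,th,dphi):
    a=np.radians(dphi);r=np.array([x,z])-PV
    return PV[0]+np.cos(a)*r[0]+np.sin(a)*r[1],PV[1]-np.sin(a)*r[0]+np.cos(a)*r[1],th+dphi
E
python3 - <<'E'
from h import *
x,z,th=arc(-14.7,138.6,-37.2,40)
print(x,z,th);show((x,13,z,th,32))
E
```

```text
71.7291710714734 118.86219590105385 2.799999999999997
t 18.35 rest [-14.1  12.6 138.2 -37.2  -0.   -0.2] F [-0.4 -0.6 -1.5] q [-0.79  0.59  0.23  1.71  0.38  1.31 -0.85] 0.2716821014775271
(np.float64(71.7291710714734), 13, np.float64(118.86219590105385), 2.799999999999997, 32) [-0.0024  0.      0.0014 -0.0001  0.0218  0.0001] mid [564.  82. 136.] minz 119.0
```

```bash
python3 -m pendant '[-0.00243,0,0.00144,0,0.0218,0,-0.00243,0,0.00144,0,0.0218,0,-0.00243,0,0.00144,0,0.0218,0,-0.00243,0,0.00144,0,0.0218,0,-0.00243,0,0.00144,0,0.0218,0,-0.00243,0,0.00144,0,0.0218,0,-0.00243,0,0.00144,0,0.0218,0,-0.00243,0,0.00144,0,0.0218,0]'
python3 - <<'E'
from h import *
print(arc(-14.7,138.6,-37.2,10));show()
E
```

```text
t: 19.35
ee_pos: [566.1, 104.4, 139.7]
tool_rot: [0.718, 0.656, -0.174, 0.157]
ft_force: [0.4, 1.3, -0.2]
opening: 0.27
(np.float64(7.875750824470693), np.float64(139.4420126978075), -27.200000000000003)
t 19.35 rest [  7.9  12.9 139.7 -27.1  -0.1  -0.2] F [ 0.4  1.3 -0.2] q [-0.69  0.49  0.21  1.78  0.32  1.17 -0.75] 0.27006975557850715
```

Pushing with 1.3 N, as expected. Continuing to 30°.

```bash
python3 -m pendant '[-0.00243,0,0.00144,0,0.0218,0,-0.00243,0,0.00144,0,0.0218,0,-0.00243,0,0.00144,0,0.0218,0,-0.00243,0,0.00144,0,0.0218,0,-0.00243,0,0.00144,0,0.0218,0,-0.00243,0,0.00144,0,0.0218,0,-0.00243,0,0.00144,0,0.0218,0,-0.00243,0,0.00144,0,0.0218,0]'
python3 -m pendant '[-0.00194,0,0.00115,0,0.0174,0,-0.00194,0,0.00115,0,0.0174,0,-0.00194,0,0.00115,0,0.0174,0,-0.00194,0,0.00115,0,0.0174,0,-0.00194,0,0.00115,0,0.0174,0,-0.00194,0,0.00115,0,0.0174,0,-0.00194,0,0.00115,0,0.0174,0,-0.00194,0,0.00115,0,0.0174,0]'
python3 - <<'E'
from h import *
from plant import eyes
import cv2
print(arc(-14.7,138.6,-37.2,28));show()
i=eyes.camera("scene")["img"][100:250,290:460];a=cv2.resize(i,None,fx=4,fy=4,interpolation=cv2.INTER_CUBIC)
cv2.imwrite("pics/p5.png",a)
E
```

```text
t: 20.35
ee_pos: [564.0, 82.1, 136.6]
tool_rot: [0.73, 0.667, -0.111, 0.099]
ft_force: [0.1, 0.7, 0.4]
opening: 0.272
t: 21.35
ee_pos: [562.5, 65.0, 131.3]
tool_rot: [0.736, 0.672, -0.06, 0.053]
ft_force: [-0.7, -0.2, 0.4]
opening: 0.272
(np.float64(47.558586729236836), np.float64(131.10555260251084), -9.200000000000003)
t 21.35 rest [ 47.5  12.9 131.3  -9.2  -0.1  -0.2] F [-0.7 -0.2  0.4] q [-0.45  0.36  0.16  1.9   0.11  0.95 -0.46] 0.2716387639713244
```

View pics/p5.png

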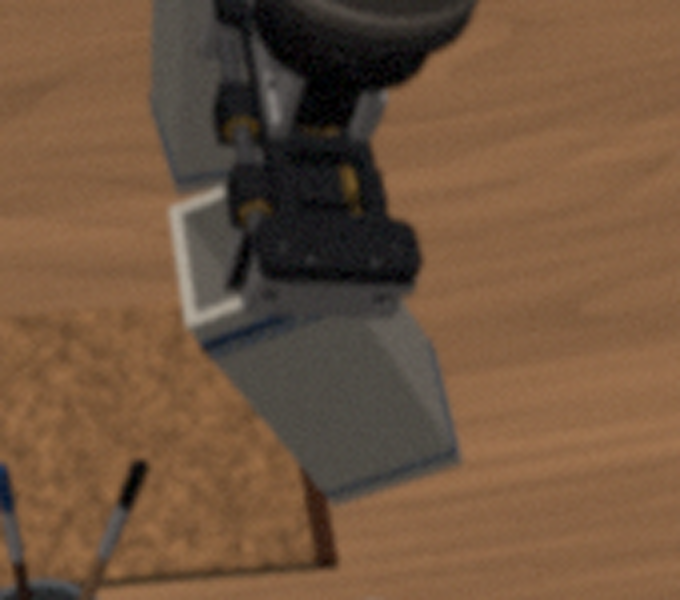

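The vase is tilted about 28° over the strip (strip end at (320,530), rim at (180,210)-(190,320)). The force is near zero, so it is at balance. Continuing slowly.

```bash
python3 -m pendant '[-0.00194,0,0.00115,0,0.0174,0,-0.00194,0,0.00115,0,0.0174,0,-0.00194,0,0.00115,0,0.0174,0,-0.00194,0,0.00115,0,0.0174,0,-0.00194,0,0.00115,0,0.0174,0,-0.00194,0,0.00115,0,0.0174,0,-0.00194,0,0.00115,0,0.0174,0,-0.00194,0,0.00115,0,0.0174,0]'
python3 - <<'E'
from h import *
print(arc(-14.7,138.6,-37.2,36));show()
E
```

```text
t: 22.4
ee_pos: [560.9, 48.8, 123.7]
tool_rot: [0.738, 0.674, -0.009, 0.006]
ft_force: [-0.6, -1.2, -0.2]
opening: 0.272
(np.float64(63.964009835375386), np.float64(123.50292803852706), -1.2000000000000028)
t 22.4 rest [ 63.8  12.9 123.7  -1.2  -0.1  -0.2] F [-0.6 -1.2 -0.2] q [-0.32  0.34  0.13  1.94 -0.03  0.87 -0.27] 0.27218909585032014
```

The vase now rests on the rear side of the fingers (force has reversed). I'll plan the lowering with the tool turning faster than the vase, so it pushes the foot less.

```bash
cat >> h.py <<'E'
from scipy.optimize import brentq
def rim(ph,s=0):
    p=np.radians(ph);r=np.array([-68,180-s]);return PV+[np.cos(p)*r[0]+np.sin(p)*r[1],-np.sin(p)*r[0]+np.cos(p)*r[1]]
def ax(th):
    t=np.radians(th);return np.array([-np.cos(t),np.sin(t)]),np.array([-np.sin(t),-np.cos(t)])
def tcp(ph,th,a,s=0):
    x,z=ax(th);return rim(ph,s)-8*x+a*z
def phi(x0,z0,th,s=0):
    x,z=ax(th);f=lambda p:(rim(p,s)-[x0,z0])@x-8
    p=brentq(f,th,th+60);return p,-(rim(p,s)-[x0,z0])@z
E
python3 - <<'E'
from h import *
from plant import robot
w=where(robot.read_state())
for s in(0,4): print(phi(w[0],w[2],w[3],s))
g=[(50,20,68,16),(62,42,64,16),(76,49,60,16),(90,53,56,24)]
show(*[(*(t:=tcp(p,th,a))[:1],13,t[1],th,n) for p,th,a,n in g])
E
```

```text
(36.659690576295915, np.float64(71.5110373015218))
(37.43931528910986, np.float64(67.59700783361467))
t 22.4 rest [ 63.8  12.9 123.7  -1.2  -0.1  -0.2] F [-0.6 -1.2 -0.2] q [-0.32  0.34  0.13  1.94 -0.03  0.87 -0.27] 0.27218909585032014
(np.float64(79.83861352287316), 13, np.float64(111.15753251562047), 20, 16) [-0.0011  0.      0.0006 -0.0002  0.0231  0.    ] mid [560.  40. 118.] minz 111.0
(np.float64(91.5273002420185), 13, np.float64(101.63100393444329), 42, 16) [-0.0009  0.      0.0001  0.      0.024   0.    ] mid [559.  27. 107.] minz 102.0
(np.float64(119.56843924745971), 13, np.float64(74.12483221349535), 49, 16) [-0.0025  0.     -0.      0.      0.0076  0.    ] mid [557.   7.  88.] minz 74.0
(np.float64(141.49093162256798), 13, np.float64(37.90927462310697), 53, 24) [-0.0017 -0.      0.0002  0.      0.0029  0.    ] mid [555. -18.  56.] minz 38.0
```

```bash
for i in 1; do python3 -m pendant '[-0.0011,0,0.0006,0,0.023,0,-0.0011,0,0.0006,0,0.023,0,-0.0011,0,0.0006,0,0.023,0,-0.0011,0,0.0006,0,0.023,0,-0.0011,0,0.0006,0,0.023,0,-0.0011,0,0.0006,0,0.023,0,-0.0011,0,0.0006,0,0.023,0,-0.0011,0,0.0006,0,0.023,0]'; done
python3 - <<'E'
from h import *
from plant import robot
w=where(robot.read_state())
for s in(0,4): print(phi(w[0],w[2],w[3],s))
show()
E
```

```text
t: 23.4
ee_pos: [560.2, 40.4, 118.4]
tool_rot: [0.736, 0.672, 0.06, -0.056]
ft_force: [0.4, -0.8, -0.4]
opening: 0.27
(43.35961479845844, np.float64(68.77567243047582))
(44.056816983080125, np.float64(64.934312746522))
t 23.4 rest [ 72.2  12.9 118.4   9.4  -0.1  -0.2] F [ 0.4 -0.8 -0.4] q [-0.14  0.34  0.07  1.96 -0.25  0.83  0.  ] 0.269927864847498
```

```bash
python3 -m pendant '[-0.0011,0,0.0006,0,0.023,0,-0.0011,0,0.0006,0,0.023,0,-0.0011,0,0.0006,0,0.023,0,-0.0011,0,0.0006,0,0.023,0,-0.0011,0,0.0006,0,0.023,0,-0.0011,0,0.0006,0,0.023,0,-0.0011,0,0.0006,0,0.023,0,-0.0011,0,0.0006,0,0.023,0]'
python3 -m pendant '[-0.0009,0,0.0001,0,0.024,0,-0.0009,0,0.0001,0,0.024,0,-0.0009,0,0.0001,0,0.024,0,-0.0009,0,0.0001,0,0.024,0,-0.0009,0,0.0001,0,0.024,0,-0.0009,0,0.0001,0,0.024,0,-0.0009,0,0.0001,0,0.024,0,-0.0009,0,0.0001,0,0.024,0]'
python3 - <<'E'
from h import *
from plant import robot,eyes
import cv2
w=where(robot.read_state())
for s in(0,4): print(phi(w[0],w[2],w[3],s))
show()
i=eyes.camera("scene")["img"][90:250,270:460];a=cv2.resize(i,None,fx=4,fy=3.7,interpolation=cv2.INTER_CUBIC)
cv2.imwrite("pics/p6.png",a)
E
```

```text
t: 24.4
ee_pos: [559.5, 33.1, 111.6]
tool_rot: [0.728, 0.664, 0.127, -0.118]
ft_force: [0.1, -1.3, -1.5]
opening: 0.27
t: 25.4
ee_pos: [558.9, 26.9, 107.9]
tool_rot: [0.712, 0.649, 0.196, -0.181]
ft_force: [-0.3, 0.0, -2.4]
opening: 0.274
(55.814377561717336, np.float64(64.55305559996741))
(56.32668024624025, np.float64(60.80627354330177))
t 25.4 rest [ 85.8  12.9 107.9  30.9  -0.1  -0.2] F [-0.3  0.  -2.4] q [ 0.23  0.43 -0.07  1.97 -0.67  0.91  0.54] 0.274096504779037
```

View pics/p6.png

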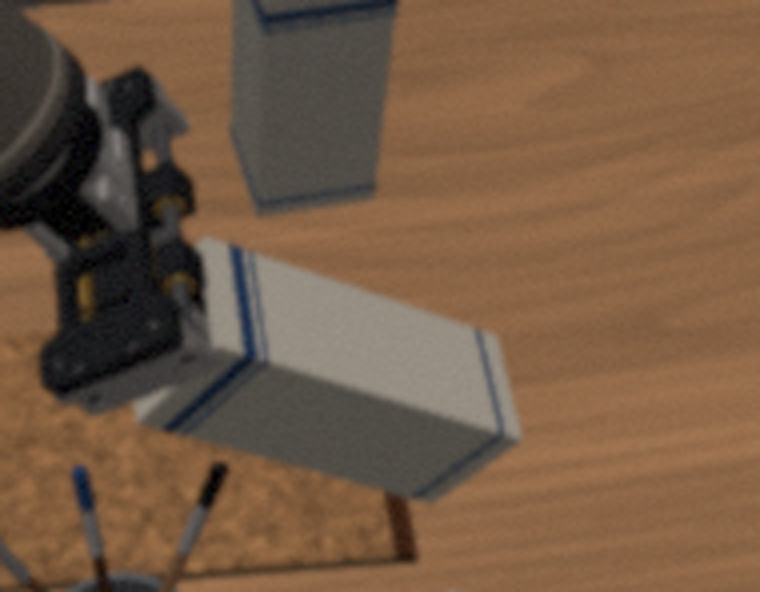

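The vase hangs at about 56° on the fingers, straight, with its toe at (430,497) just behind the strip end at (400,540). Lowering on.

```bash
python3 -m pendant '[-0.0009,0,0.0001,0,0.024,0,-0.0009,0,0.0001,0,0.024,0,-0.0009,0,0.0001,0,0.024,0,-0.0009,0,0.0001,0,0.024,0,-0.0009,0,0.0001,0,0.024,0,-0.0009,0,0.0001,0,0.024,0,-0.0009,0,0.0001,0,0.024,0,-0.0009,0,0.0001,0,0.024,0]'
python3 -m pendant '[-0.0024,0,0,0,0.0076,0,-0.0024,0,0,0,0.0076,0,-0.0024,0,0,0,0.0076,0,-0.0024,0,0,0,0.0076,0,-0.0024,0,0,0,0.0076,0,-0.0024,0,0,0,0.0076,0,-0.0024,0,0,0,0.0076,0,-0.0024,0,0,0,0.0076,0]'
python3 - <<'E'
from h import *
from plant import robot
w=where(robot.read_state())
for s in(0,4,8): print(phi(w[0],w[2],w[3],s))
g=[(76,49,60,8),(90,53,56,24)]
show(*[(*(t:=tcp(p,th,a))[:1],13,t[1],th,n) for p,th,a,n in g])
E
```

```text
t: 26.45
ee_pos: [558.4, 21.5, 103.1]
tool_rot: [0.69, 0.629, 0.263, -0.242]
ft_force: [-0.4, -0.3, -1.6]
opening: 0.271
t: 27.45
ee_pos: [557.1, 7.6, 89.8]
tool_rot: [0.682, 0.622, 0.284, -0.261]
ft_force: [-0.5, -0.2, -1.8]
opening: 0.269
(68.47400905058743, np.float64(62.36332663509049))
(68.95131551809499, np.float64(58.623320335999))
(69.4477342313594, np.float64(54.89420519296689))
t 27.45 rest [105.1  12.8  89.8  45.4  -0.1  -0.2] F [-0.5 -0.2 -1.8] q [ 0.43  0.58 -0.13  1.94 -0.84  1.04  0.82] 0.2687392610574005
(np.float64(119.56843924745971), 13, np.float64(74.12483221349535), 49, 8) [-0.0027  0.      0.     -0.0003  0.008  -0.0001] mid [556.   0.  82.] minz 74.0
(np.float64(141.49093162256798), 13, np.float64(37.90927462310697), 53, 24) [-0.0017 -0.      0.0002  0.      0.0029  0.    ] mid [555. -18.  56.] minz 38.0
```

```bash
python3 -m pendant '[-0.0025,0,0,0,0.0078,0,-0.0025,0,0,0,0.0078,0,-0.0025,0,0,0,0.0078,0,-0.0025,0,0,0,0.0078,0,-0.0025,0,0,0,0.0078,0,-0.0025,0,0,0,0.0078,0,-0.0025,0,0,0,0.0078,0,-0.0025,0,0,0,0.0078,0]'
python3 -m pendant '[-0.0017,0,0.0002,0,0.0029,0,-0.0017,0,0.0002,0,0.0029,0,-0.0017,0,0.0002,0,0.0029,0,-0.0017,0,0.0002,0,0.0029,0,-0.0017,0,0.0002,0,0.0029,0,-0.0017,0,0.0002,0,0.0029,0,-0.0017,0,0.0002,0,0.0029,0,-0.0017,0,0.0002,0,0.0029,0]'
python3 - <<'E'
from h import *
from plant import robot
w=where(robot.read_state())
for s in(0,4,8): print(phi(w[0],w[2],w[3],s))
g=[(90,53,56,16),(92,53,56,24)]
show(*[(*(t:=tcp(p,th,a))[:1],13,t[1],th,n) for p,th,a,n in g])
E
```

```text
t: 28.45
ee_pos: [555.8, -6.0, 75.2]
tool_rot: [0.673, 0.613, 0.305, -0.28]
ft_force: [0.1, 0.5, -2.6]
opening: 0.268
t: 29.45
ee_pos: [555.1, -13.5, 63.9]
tool_rot: [0.669, 0.61, 0.313, -0.287]
ft_force: [-0.1, -0.4, -2.3]
opening: 0.272
(80.06752771476093, np.float64(59.46102466126747))
(80.67920150782308, np.float64(55.67551507723543))
(81.3150953816754, np.float64(51.899160140938314))
t 29.45 rest [126.4  12.8  63.9  50.2  -0.1  -0.2] F [-0.1 -0.4 -2.3] q [ 0.5   0.67 -0.14  1.91 -0.87  1.08  0.93] 0.2721846274403259
(np.float64(141.49093162256798), 13, np.float64(37.90927462310697), 53, 16) [-0.0019  0.      0.0003 -0.0002  0.003  -0.0001] mid [554. -21.  51.] minz 38.0
(np.float64(143.75444626177529), 13, np.float64(31.5859414539553), 53, 24) [-0.0003  0.      0.0001  0.      0.      0.    ] mid [554. -30.  35.] minz 32.0
```

```bash
python3 -m pendant '[-0.0017,0,0.0002,0,0.003,0,-0.0017,0,0.0002,0,0.003,0,-0.0017,0,0.0002,0,0.003,0,-0.0017,0,0.0002,0,0.003,0,-0.0017,0,0.0002,0,0.003,0,-0.0017,0,0.0002,0,0.003,0,-0.0017,0,0.0002,0,0.003,0,-0.0017,0,0.0002,0,0.003,0]'
python3 -m pendant '[-0.0009,0,0.0001,0,0.0015,0,-0.0009,0,0.0001,0,0.0015,0,-0.0009,0,0.0001,0,0.0015,0,-0.0009,0,0.0001,0,0.0015,0,-0.0009,0,0.0001,0,0.0015,0,-0.0009,0,0.0001,0,0.0015,0,-0.0009,0,0.0001,0,0.0015,0,-0.0009,0,0.0001,0,0.0015,0]'
python3 - <<'E'
from h import *
from plant import robot,eyes
w=where(robot.read_state())
for s in(0,4,8): print(phi(w[0],w[2],w[3],s))
show()
E
```

```text
t: 30.45
ee_pos: [554.3, -20.8, 52.3]
tool_rot: [0.665, 0.607, 0.321, -0.294]
ft_force: [-0.5, 1.0, -2.9]
opening: 0.275
t: 31.45
ee_pos: [554.0, -24.6, 46.2]
tool_rot: [0.663, 0.605, 0.325, -0.298]
ft_force: [-0.1, 0.5, -2.3]
opening: 0.27
(87.00992541178795, np.float64(56.86253025475755))
(87.7225926549209, np.float64(53.00891657158937))
(88.46352222112952, np.float64(49.16172613734406))
t 31.45 rest [137.5  12.7  46.2  52.3  -0.1  -0.2] F [-0.1  0.5 -2.3] q [ 0.54  0.73 -0.14  1.89 -0.88  1.1   0.97] 0.2701177716354735
```

Still carrying 2.4 N with about 2–3° left. I'll go down at under 1 mm per row, straight down with no more turn, until the load vanishes.

```bash
python3 -m pendant '[-0.0007,0,0.0003,0,0,0,-0.0007,0,0.0003,0,0,0,-0.0007,0,0.0003,0,0,0,-0.0007,0,0.0003,0,0,0,-0.0007,0,0.0003,0,0,0,-0.0007,0,0.0003,0,0,0,-0.0007,0,0.0003,0,0,0,-0.0007,0,0.0003,0,0,0]'
python3 - <<'E'
from h import *
from plant import robot
w=where(robot.read_state())
for s in(0,8): print(phi(w[0],w[2],w[3],s))
show()
E
python3 -m pendant '[-0.0006,0,0.0003,0,0,0,-0.0006,0,0.0003,0,0,0,-0.0006,0,0.0003,0,0,0,-0.0006,0,0.0003,0,0,0,-0.0006,0,0.0003,0,0,0,-0.0006,0,0.0003,0,0,0,-0.0006,0,0.0003,0,0,0,-0.0006,0,0.0003,0,0,0]'
python3 - <<'E'
from h import *
from plant import robot
w=where(robot.read_state())
for s in(0,8): print(phi(w[0],w[2],w[3],s))
show()
E
```

```text
t: 32.45
ee_pos: [553.9, -26.2, 40.3]
tool_rot: [0.663, 0.605, 0.325, -0.298]
ft_force: [-0.3, -4.1, -1.0]
opening: 0.27
(88.73737987854973, np.float64(57.73165634594862))
(90.26627854050992, np.float64(49.965892395389446))
t 32.45 rest [139.1  12.7  40.3  52.3  -0.1  -0.2] F [-0.3 -4.1 -1. ] q [ 0.54  0.74 -0.14  1.89 -0.88  1.1   0.98] 0.2701147656746092
t: 33.45
ee_pos: [553.8, -27.1, 35.1]
tool_rot: [0.663, 0.605, 0.325, -0.298]
ft_force: [0.8, 0.3, 0.6]
opening: 0.271
(90.21649778986554, np.float64(58.75780372122052))
(91.81055457248021, np.float64(50.92992639356568))
t 33.45 rest [140.1  12.7  35.1  52.3  -0.1  -0.2] F [0.8 0.3 0.6] q [ 0.54  0.75 -0.14  1.89 -0.88  1.09  0.99] 0.2711454602138024
```

The load has gone, so it is down. I'll give 3 mm of clearance and withdraw along the finger axis.

```bash
python3 -m pendant '[-0.0015,0,0,0,0,0,-0.0015,0,0,0,0,0,0,0,-0.005,0,0,0,0,0,-0.008,0,0,0,0,0,-0.012,0,0,0,0,0,-0.016,0,0,0,0,0,-0.02,0,0,0,0,0,-0.025,0,0,0]'
python3 -m pendant '[0,0,-0.03,0,0,0,0,0,-0.03,0,0,0,0,0,-0.03,0,0,0,0,0,-0.03,0,0,0,0,0,-0.03,0,0,0,0,0,-0.03,0,0,0,0,0,-0.03,0,0,0,0,0,-0.03,0,0,0]'
python3 - <<'E'
from h import *
from plant import eyes
import cv2
show()
a=eyes.camera("scene")["img"][110:320,190:450];b=eyes.camera("top")["img"][130:270,220:420]
a=cv2.resize(a,None,fx=3,fy=3,interpolation=cv2.INTER_CUBIC)
b=cv2.resize(b,None,fx=4,fy=4,interpolation=cv2.INTER_CUBIC)
cv2.imwrite("pics/q1.png",a[:600]);cv2.imwrite("pics/q2.png",b)
E
```

```text
t: 34.45
ee_pos: [547.4, -98.0, 86.3]
tool_rot: [0.663, 0.605, 0.325, -0.298]
ft_force: [0.6, 0.6, 0.5]
opening: 0.268
t: 35.45
ee_pos: [529.9, -287.5, 233.5]
tool_rot: [0.664, 0.605, 0.324, -0.298]
ft_force: [0.5, -0.1, 0.3]
opening: 0.273
t 35.45 rest [401.6  12.9 233.5  52.2  -0.   -0.2] F [ 0.5 -0.1  0.3] q [ 0.76  0.67  0.02  1.46 -0.67  1.67  0.85] 0.27290811382322966
```

View pics/q2.png

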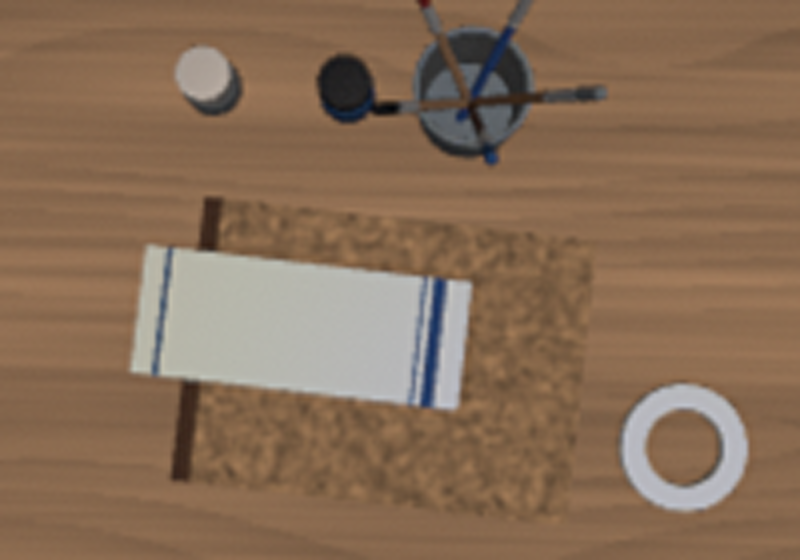

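It lies square, mouth (465,345) away from the stop, foot (139,310) overhanging the strip. I'll measure the overhang.

```bash
python3 - <<'E'
from h import *
np.set_printoptions(precision=3,suppress=True)
def gnd(uv,z):
    r=least_squares(lambda X:proj("top",[X[0],X[1],z])[0]-uv,[600,0]).x
    c,s=np.cos(P[2]),np.sin(P[2]);d=r-P[:2];return np.array([c*d[0]+s*d[1],-s*d[0]+c*d[1]])
q=un([(147,245),(131,374),(470,282),(458,408)],(220,130),4)
g=[gnd(u,84) for u in q];print(np.array(g))
m0=(g[0]+g[1])/2;m1=(g[2]+g[3])/2;d=m1-m0;print("foot",m0,"mouth",m1,"len",np.hypot(*d),"yaw",np.arctan2(d[1],d[0]))
for u in un([(205,198),(172,480)],(220,130),4): print(gnd(u,10))
show((-80,14,45,-35,8))
E
```

```text
[[-16.868  50.859]
 [-16.66  -24.418]
 [171.997  51.44 ]
 [173.486 -21.788]]
foot [-16.764  13.22 ] mouth [172.742  14.826] len 189.5125259198213 yaw 0.008472453454997177
[ 2.085 88.137]
[  3.499 -90.332]
t 35.55 rest [403.7  13.3 234.1  52.1   0.1  -0.1] F [-1.   0.8 -0.4] q [ 0.76  0.67  0.02  1.46 -0.67  1.67  0.85] 0.26986377864906896
(-80, 14, 45, -35, 8) [ 0.0583 -0.      0.0414 -0.0001 -0.19   -0.0003] mid [556. -11. 236.] minz 45.0
```

View pics/q1.png

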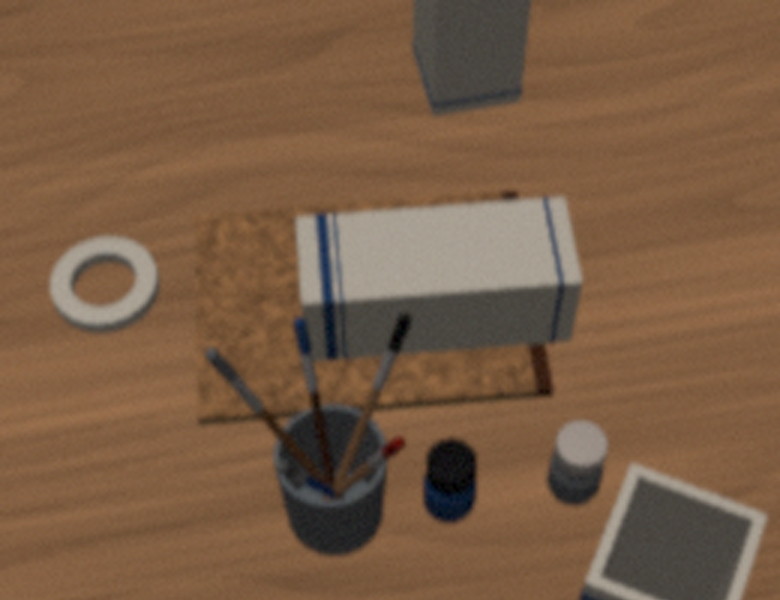

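The vase lies flat and square on the cork (mouth edge at (300,280), foot at (575,270) just past the strip). The pot, jars and ring are in place, and the robot is clear of everything. Handing in.

```bash
python3 -c "
from plant import workorder
print(workorder.job_done())"
```

```text
the job is handed in; nothing more can be done
None
```

The vase is lying on its side on the cork, mouth pointing away from the stop, and the job was handed in at about 36 s of the 67 s allowed.

**What I did:** I chose the vase farthest to the robot's left. With two low fingertips I slid it upright to the stop until the force rose to about 10 N, and it measured 0.003 rad from square. Two slightly spread fingertips, ungripped inside the mouth, then pushed it over the stop's edge. After the balance point I let it down on their other side until the load reached zero, and then withdrew them.

**Last checks:**
- **Position:** it is flat, about 0.008 rad from square and about 13 mm to one side of the board's centre line. The pot, jars and ring look unmoved in the pictures.
- **Overhang:** the foot sticks out about 19 mm behind the stop. About 10 mm comes from pivoting on the stop's edge. The rest is probably the vase slipping towards its foot on the way down. I left it there rather than push it again.
- **Forces:** at touchdown one reading showed about 4 N sideways; nothing I read between moves went above 10 N.
- **Calibration:** two checks put the stop 1.5 to 3 mm from my first camera estimate. I used about 1.4 mm, from the contact point and a second fit.

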